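# Pack the candle holders and close the carton

### The job

Lift the lid off the wooden tub by its knob and lay it flat on the bench, knob up; then put every candle holder from the tub into the open carton. Once they are all in, close the carton, folding both short flaps flat while the long flaps are still standing up, and only then the two long flaps flat over them. Finish with the lid squarely back on the emptied tub and nothing else on the bench disturbed.

Things in the scene. Friction and masses are not known exactly. Their poses are not given: they have to be found in the camera images.
- carton: Cardboard carton, outside 160 (its x) x 240 (its y) x 90 mm high, walls and floor 5 mm; fixed to the bench. Origin: centre of its underside; z up. Four top flaps of 4 mm board, each 80 mm from hinge to free edge: the short ones hinged along the two 160 mm edges, the long ones along the two 240 mm edges; closed, the long ones meet in the middle on top of the short ones.
- flap_short_left (a joint): Short flap hinged at the carton's y = +120 mm, 92 mm above the bench; closed it reaches towards carton -y. Joint: 0 = closed (flat, level), 1.57 = standing straight up, up to 2.0 = leaning outwards; starts open at 1.6 to 1.95. Light stiff crease: stays where it is left, well under 1 N at the free edge moves it. 
- flap_short_right (a joint): Short flap hinged at the carton's y = -120 mm, 92 mm above the bench; closed it reaches towards carton +y. Joint: 0 = closed (flat, level), 1.57 = standing straight up, up to 2.0 = leaning outwards; starts open at 1.6 to 1.95. Light stiff crease: stays where it is left, well under 1 N at the free edge moves it. 
- flap_long_far (a joint): Long flap hinged at the carton's x = +80 mm, 97 mm above the bench; closed it reaches towards carton -x. Joint: 0 = closed (flat, level), 1.57 = standing straight up, up to 2.0 = leaning outwards; starts open at 1.6 to 1.95. Light stiff crease: stays where it is left, well under 1 N at the free edge moves it. 
- flap_long_near (a joint): Long flap hinged at the carton's x = -80 mm, 97 mm above the bench; closed it reaches towards carton +x. Joint: 0 = closed (flat, level), 1.57 = standing straight up, up to 2.0 = leaning outwards; starts open at 1.6 to 1.95. Light stiff crease: stays where it is left, well under 1 N at the free edge moves it. 
- tub: Open rectangular wooden stock tub that does not move on the bench, outside 240 (its x) x 126 (its y) x 66 mm high, walls and floor 8 mm. Origin: centre of its underside on the bench; z up. The candle holders stand in it in one row along its x.
- lid: Loose flat wooden lid of the tub: plain board 252 (its x) x 138 (its y) x 8 mm, no lip, with a dark round knob 28 mm across in the middle of its top, 8 to 42 mm above the origin; about 180 g. Origin: centre of its underside; z towards the knob. In place it lies on the tub's rim, 66 mm above the bench, its x along the tub's x.
- holder0: Small wooden candle holder: square foot 46 x 46 x 10 mm, square post 40 x 40 mm from 10 to 48 mm height, brass candle cup 32 mm across on top, 54 mm tall in all; about 80 g. Origin: centre of the foot's underside; z up through the cup; x and y along the post's faces. Two to four are there, in a row of four places 54 mm apart; absent ones read None.
- holder1: Small wooden candle holder: square foot 46 x 46 x 10 mm, square post 40 x 40 mm from 10 to 48 mm height, brass candle cup 32 mm across on top, 54 mm tall in all; about 80 g. Origin: centre of the foot's underside; z up through the cup; x and y along the post's faces. Two to four are there, in a row of four places 54 mm apart; absent ones read None.
- holder2: Small wooden candle holder: square foot 46 x 46 x 10 mm, square post 40 x 40 mm from 10 to 48 mm height, brass candle cup 32 mm across on top, 54 mm tall in all; about 80 g. Origin: centre of the foot's underside; z up through the cup; x and y along the post's faces. Two to four are there, in a row of four places 54 mm apart; absent ones read None.
- holder3: Small wooden candle holder: square foot 46 x 46 x 10 mm, square post 40 x 40 mm from 10 to 48 mm height, brass candle cup 32 mm across on top, 54 mm tall in all; about 80 g. Origin: centre of the foot's underside; z up through the cup; x and y along the post's faces. Two to four are there, in a row of four places 54 mm apart; absent ones read None.
- glass: Bystander: drinking glass 72 mm wide, 110 mm tall, standing beyond the work. Origin: centre of its underside.
- oil_can: Bystander: grey can 66 mm wide, 100 mm tall, beyond the work. Origin: centre of its underside.
- offcuts: Bystander: two glued wood offcuts, 70 x 120 x 42 mm, beyond the work. Origin: centre of their underside.

How it is judged:
By the outcome, as a careful person would: the job done as asked, in the order asked, and still so for the second after the job is handed in, with the robot touching nothing.
Of holder0, holder1, holder2, holder3 only 2 to 4 are there at a start; the rules pass over those that are not, and their reading is None.
At some moment in a run one of lid may be knocked a few centimetres aside while the robot is not near it.
Once in a run the grip may slacken for a moment while it holds something.
It also fails if it takes over 210 s, if anything falls off the work surface, if the arm or the gripper's body presses on something with over 40 N, if the wrist force passes 120 N, or if a joint passes its speed limit or range.

### The arm

A 6-joint arm with a two-finger parallel gripper is mounted at the origin on the work surface. World frame = base frame: x ahead of the robot, y to its left, z up, the work surface at z = 0. Lengths are in m, angles in rad, forces in N, time in s.
With the tool pointing down it reaches from about 0.425 to 0.95 m from the base axis. Payload 3.5 kg.
Tool frame: the origin (TCP) lies at the very end of the fingers, on their centre line; the grasp point (between the pads) lies 19 mm behind it; z points along the fingers, y is the line along which they close (so a half turn about z gives the same grasp; the last joint's range is limited). The gripper opens to 85 mm and grips with 20 to 120 N. Pads are 22 mm wide; open, the fingers measure 114 mm over their backs; the gripper's body (76 mm by 85 mm) begins 54 mm behind the grasp point. The pads swing forward as they close: fully open they stand 13 mm farther back than shut.
Start: joints at [-1.341, 0.286, 1.577, -0, 1.279, -0.15], TCP at [0.25, -0.627, 0.231] pointing down, gripper open.
Joint ranges: [-2.77, 2.77], [-0.9, 2.22], [0.21, 2.48], [-1.53, 4.67], [0.24, 2.81], [-2.84, 2.84]. Speed limits (rad/s): [2.79, 2.79, 3.14, 3.14, 3.14, 3.14].

### API

Orientations are given as a unit quaternion [x, y, z, w].
In Python, from plant import ctrl gives the robot as it stands.
- The arm moves only by the shell command python3 inch.py [FORCE], which reads ROWS from standard input. ROWS is a JSON list of rows, 1 to 10 of them, each of 7 numbers: dx, dy, dz in m, then a rotation vector rx, ry, rz in rad, then the opening from 0.0 (shut) to 1.0 (fully open); each row is the pose to reach, as a shift and turn from the pose commanded when the command began, along the tool's axes at that moment; what a row does not reach only later rows make up. A row lasts 1/8 s, in which the tool goes at most 0.0625 m and 0.188 rad, less where a joint would pass 70% of its speed; a pose out of reach is approached as far as the arm can. The fingers move at their own pace and stop on an object; FORCE is the grip in N (left out, the last holds). Time passes only in rows, so rows that do not move let the fingers close. It prints the time, the measured TCP pose, the force, the opening and the grip force at its end. Input that does not fit is refused with a message, and nothing moves.
- ctrl.get_state(): the state, without advancing time (a new reading comes with each control period).
- ctrl.read_camera(name): name is "scene" or "top" or "wrist"; returns a dict with "pixels" (384x512x3 uint8, red, green, blue), "camera_matrix" (3x3 intrinsics, pixels), "dist_coeffs" ([k1, k2, p1, p2, k3] as OpenCV has them; the pictures are not rectified), "xyz" and "orientation" of the camera in the world. Camera axes: x right, y down, z forward; pixel columns grow to the right and rows downward; lengths in m; the calibration is good to about 2 mm. A picture is of the moment at which its call begins. There is no depth.
- ctrl.sign_off(): hands the job in; it is judged then, once.
The state is a dict: "time": time; "qpos": joint angles; "dq": joint speeds; "joint_efforts": joint torques, N m; "eef_pos": TCP position; "tcp_rot": TCP orientation; "contact_force": force on the tool from outside, world axes, zero at the start; "wrist_torque": the same for the moment, N m; "opening": opening from 0.0 (shut) to 1.0 (fully open); "finger_force": force on a finger pad.
Only numpy, scipy, OpenCV 4.12 (cv2) and the standard library are available. Lean on these libraries where they do the work, as an engineer would, in place of code of your own. Each camera call takes 0.05 s, during which the arm holds its last target. There are 200 camera calls.

## Working session

There is one attempt and no reset: what is moved stays moved. The work goes in short steps, Python scripts to look and compute and a shell command to move; the robot and the scene stay as the last step left them, time stands still between calls to the robot, and variables do not carry over. Pictures are saved under pics/ and viewed, at most 17 in all, crops included, and the job is handed in when it is done.

```bash
ls; mkdir -p pics; cat > h.py <<'E'
import numpy as np, cv2
from scipy.spatial.transform import Rotation as R
from plant import ctrl
def cam(n):
    return ctrl.read_camera(n)
def save(c,f,crop=None,scale=1.0):
    im=c["pixels"][:,:,::-1]
    if crop: im=im[crop[1]:crop[3],crop[0]:crop[2]]
    cv2.imwrite("pics/"+f,cv2.resize(im,None,fx=scale,fy=scale))
def ray(c,px):
    u=cv2.undistortPoints(np.array(px,float).reshape(-1,1,2),np.array(c["camera_matrix"]),np.array(c["dist_coeffs"])).reshape(-1,2)
    d=np.c_[u,np.ones(len(u))]@R.from_quat(c["orientation"]).as_matrix().T
    return np.array(c["xyz"]),d
def onz(c,px,z):
    o,d=ray(c,px); return o+d*((z-o[2])/d[:,2])[:,None]
def proj(c,P):
    Rm=R.from_quat(c["orientation"]).as_matrix().T
    r,_=cv2.projectPoints(np.array(P,float).reshape(-1,3),cv2.Rodrigues(Rm)[0],-Rm@np.array(c["xyz"]),np.array(c["camera_matrix"]),np.array(c["dist_coeffs"]))
    return r.reshape(-1,2)
def st():
    s=ctrl.get_state(); return s
def togo(p,yaw=None):
    "shift in tool axes to world p; and yaw error"
    s=ctrl.get_state(); M=R.from_quat(s["tcp_rot"])
    print("t",s["time"],"tcp",np.round(s["eef_pos"],4),"tool->",np.round(M.inv().apply(np.array(p)-s["eef_pos"]),4),"yaxis",np.round(M.as_matrix()[:,1],3),"zaxis",np.round(M.as_matrix()[:,2],3))
E
python3 - <<'E'
from h import *
s=st(); print(s)
for n in ("scene","top"):
    c=cam(n); print(n,np.round(c["xyz"],3),np.round(R.from_quat(c["orientation"]).as_matrix(),2).tolist(),np.round(c["camera_matrix"],1).tolist()); save(c,n+"0.png",scale=1.5)
E
```

```text
inch.py
pics
plant.py
{'time': 0.0, 'qpos': array([-1.34097247e+00,  2.87209389e-01,  1.57816693e+00, -2.30824764e-06,
        1.27862000e+00, -1.49962444e-01]), 'dq': array([ 0.00062063, -0.0001495 ,  0.00119628,  0.00019168, -0.00015923,
       -0.00239739]), 'joint_efforts': array([-6.36790210e-04, -4.05985701e+01, -2.92625606e+01, -1.48077820e-04,
        5.95028512e-03,  8.73734791e-07]), 'eef_pos': array([ 0.25013626, -0.62623393,  0.22992349]), 'tcp_rot': array([ 9.82023637e-01,  1.88754160e-01, -4.90812926e-05, -1.20083270e-03]), 'contact_force': array([-0.07134715, -0.31727842, -0.93083039]), 'wrist_torque': array([-0.01250369,  0.01623118,  0.03800507]), 'finger_force': 0.0, 'opening': 0.9975601171225721}
scene [1.415 0.051 0.677] [[-0.09, 0.59, -0.8], [1.0, 0.07, -0.06], [0.02, -0.81, -0.59]] [[452.7, 0.0, 253.6], [0.0, 452.7, 189.7], [0.0, 0.0, 1.0]]
top [ 0.435 -0.008  0.926] [[0.02, -0.98, 0.18], [-1.0, -0.02, -0.01], [0.01, -0.18, -0.98]] [[431.0, 0.0, 254.8], [0.0, 431.0, 196.9], [0.0, 0.0, 1.0]]
```

View pics/scene0.png

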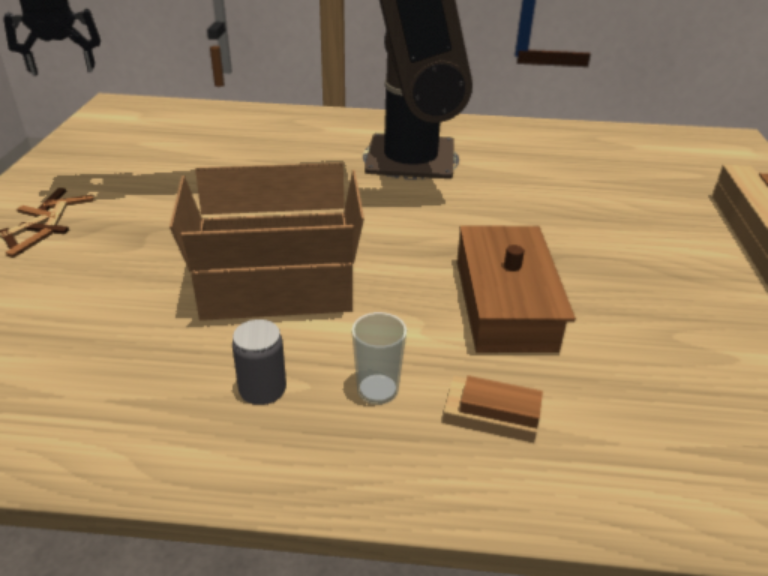

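View pics/top0.png

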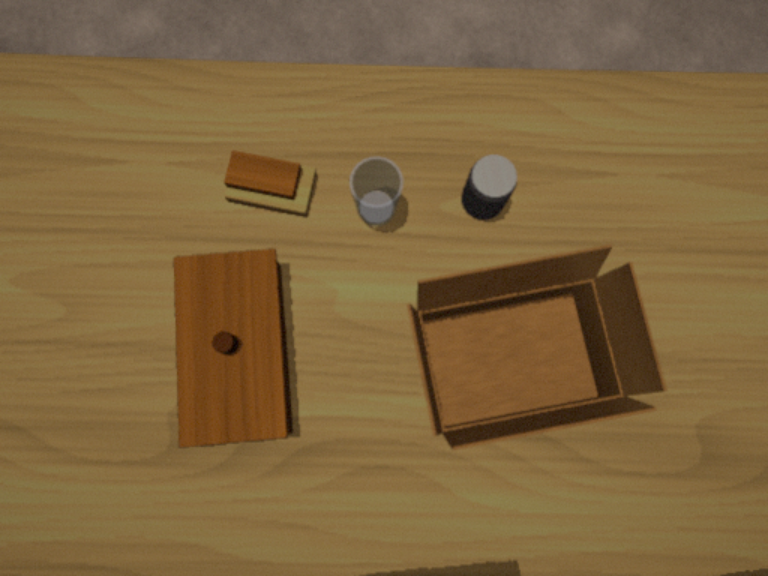

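Top view (×1.5 px): lid at corners (174,257), (275,249), (288,437), (179,446), with the knob at (225,343). The carton rim runs roughly (422,313) to (592,285) to (622,393) to (440,432), with its flaps standing. The glass, can and offcuts lie beyond at larger x.

```bash
cat >> h.py <<'E'
def lidmask(c):
    hsv=cv2.cvtColor(c["pixels"],cv2.COLOR_RGB2HSV)
    return hsv
def lid_top(c,ztop,roi=None,hmax=14,smin=150):
    hsv=cv2.cvtColor(c["pixels"],cv2.COLOR_RGB2HSV)
    m=((hsv[...,0]<hmax)&(hsv[...,1]>smin)&(hsv[...,2]>60)).astype(np.uint8)
    if roi: 
        k=np.zeros_like(m);k[roi[1]:roi[3],roi[0]:roi[2]]=1;m&=k
    m=cv2.morphologyEx(m,cv2.MORPH_CLOSE,np.ones((9,9)))
    m=cv2.morphologyEx(m,cv2.MORPH_OPEN,np.ones((5,5)))
    cs,_=cv2.findContours(m,cv2.RETR_EXTERNAL,cv2.CHAIN_APPROX_NONE)
    cs=max(cs,key=cv2.contourArea)
    P=onz(c,cs.reshape(-1,2),ztop)[:,:2]
    return cv2.minAreaRect((P*1000).astype(np.float32)),cs
E
python3 - <<'E'
from h import *
c=cam("top")
hsv=cv2.cvtColor(c["pixels"],cv2.COLOR_RGB2HSV)
for n,(x,y) in dict(lid=(140,200),lid2=(170,270),table=(230,200),shadow=(194,240),floor=(335,240),wall=(400,240),off=(175,115),knob=(150,230)).items(): print(n,hsv[y,x])
r,cs=lid_top(c,.074,(80,140,210,320)); print(r, cs.reshape(-1,2).min(0),cs.reshape(-1,2).max(0))
save(c,"carton0.png",(260,150,460,310),4)
k=((hsv[...,2]<75)&(hsv[...,0]<14)).astype(np.uint8); k[:,:120]=0;k[:,170:]=0;k[:205]=0;k[250:]=0
ys,xs=np.nonzero(k);print(len(xs),xs.mean(),ys.mean())
print(onz(c,[[xs.mean(),ys.mean()]],.1))
E
```

```text
lid [ 16 214 113]
lid2 [ 16 209 111]
table [ 22 127 144]
shadow [ 18 157  86]
floor [ 16 167 127]
wall [ 15 151  54]
off [ 15 197 118]
knob [ 13 219  71]
((524.9622802734375, 186.31321716308594), (246.74110412597656, 135.92103576660156), 5.6975836753845215) [118 168] [188 294]
135 150.82962962962964 228.6962962962963
[[0.52359627 0.18460591 0.1       ]]
```

View pics/carton0.png

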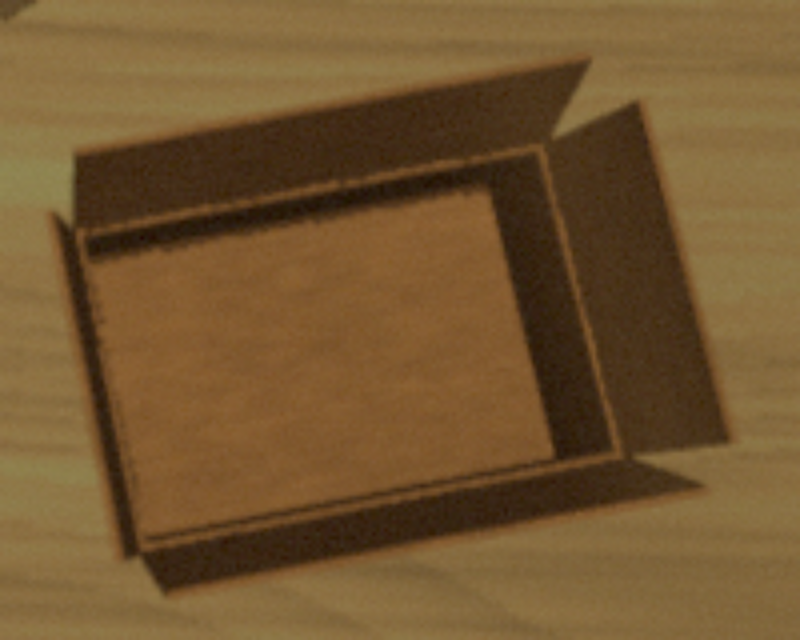

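Crop (×4, offset 260,150): carton rim outer corners at (78,232), (545,145), (622,455) and (138,548). Flap free edges run: far (75,152)-(590,60), near (165,595)-(708,488), left (52,212)-(125,558), right (640,102)-(733,442).

```bash
python3 - <<'E'
from h import *
c=cam("top")
f=lambda L:[(260+x/4-.375,150+y/4-.375) for x,y in L]
P=onz(c,f([(78,232),(545,145),(622,455),(138,548)]),.091)[:,:2]
print(np.round(P,4),[round(np.linalg.norm(P[i]-P[i-1]),4) for i in range(4)])
C=P.mean(0)
fy=(P[0]-P[1])/np.linalg.norm(P[0]-P[1])+(P[3]-P[2])/np.linalg.norm(P[3]-P[2])
fx=(P[0]-P[3])/np.linalg.norm(P[0]-P[3])+(P[1]-P[2])/np.linalg.norm(P[1]-P[2])
a1=np.arctan2(-fy[0],fy[1]);a2=np.arctan2(fx[1],fx[0]);print("C",C,"yaw",np.degrees([a1,a2]))
yaw=(a1+a2)/2
ex=np.array([np.cos(yaw),np.sin(yaw),0]);ey=np.array([-ex[1],ex[0],0])
C3=np.r_[C,0]
o=np.array(c["xyz"])
for n,e,ax,h,zh in (("far",[(75,152),(590,60)],ex,.08,.097),("near",[(165,595),(708,488)],-ex,.08,.097),("left",[(52,212),(125,558)],ey,.12,.092),("right",[(640,102),(733,442)],-ey,.12,.092)):
    m=np.array(f(e))
    best=[]
    for th in np.linspace(1.3,2.1,161):
        e2=C3+ax*(h-.08*np.cos(th))+[0,0,zh+.08*np.sin(th)]
        t=np.cross([0,0,1],ax)
        q=proj(c,[e2-.05*t,e2+.05*t]); 
        # distance of m endpoints from line q
        d=q[1]-q[0];nn=np.array([-d[1],d[0]])/np.hypot(*d)
        best.append((abs(((m-q[0])@nn).mean()),th))
    print(n,min(best))
s=st()
togo([0.525,0.186,0.25])
E
```

```text
[[ 0.5719 -0.0612]
 [ 0.6212 -0.2918]
 [ 0.4703 -0.3226]
 [ 0.421  -0.0915]] [np.float64(0.1539), np.float64(0.2358), np.float64(0.154), np.float64(0.2364)]
C [ 0.52111032 -0.19179261] yaw [12.06419642 11.44262397]
far (np.float64(0.04389208246596253), np.float64(1.82))
near (np.float64(0.04300632454019515), np.float64(1.7550000000000001))
left (np.float64(0.058528513745404354), np.float64(1.74))
right (np.float64(0.08532156872163596), np.float64(1.77))
t 0.2 tcp [ 0.2501 -0.6265  0.2304] tool-> [ 0.5565 -0.6527 -0.0185] yaxis [ 0.371 -0.929 -0.001] zaxis [-0.     0.001 -1.   ]
```

```bash
echo '[[0.15, -0.25, -0.04, 0, 0, 0.1, 1], [0.15, -0.25, -0.04, 0, 0, 0.28, 1], [0.15, -0.25, -0.04, 0, 0, 0.28, 1], [0.15, -0.25, -0.04, 0, 0, 0.28, 1], [0.15, -0.25, -0.04, 0, 0, 0.28, 1], [0.556, -0.653, -0.04, 0, 0, 0.28, 1], [0.556, -0.653, -0.04, 0, 0, 0.28, 1], [0.556, -0.653, -0.04, 0, 0, 0.28, 1], [0.556, -0.653, -0.04, 0, 0, 0.28, 1], [0.556, -0.653, -0.04, 0, 0, 0.28, 1]]' | python3 inch.py 30; python3 - <<'E'
from h import *
togo([0.525,0.186,0.16])
c=cam("top")
print("offcut/glass/can", onz(c,[(250,138),(326,133)],0.0).round(3).tolist())
print("glass top, can top",onz(c,[(250,122)],0.11).round(3),onz(c,[(329,117)],0.1).round(3))
c=cam("scene"); print("plank",onz(c,[(480,120),(512,188)],0.0).round(3))
E
```

```text
time: 1.45
eef_pos: [0.4216, -0.0504, 0.2716]
tcp_rot: [0.999, 0.05, 0.001, 0.0]
contact_force: [1.0, 0.4, 0.9]
opening: 0.998
finger_force: 0.0
t 1.45 tcp [ 0.4216 -0.0504  0.2716] tool-> [ 0.1263 -0.225   0.1116] yaxis [ 0.099 -0.995  0.001] zaxis [ 0.001 -0.001 -1.   ]
offcut/glass/can [[0.743, 0.0, 0.0], [0.759, -0.17, 0.0]]
glass top, can top [[0.74 0.   0.11]] [[ 0.758 -0.159  0.1  ]]
plank [[0.027 0.673 0.   ]
 [0.408 0.639 0.   ]]
```

```bash
echo '[[0.126, -0.225, 0.11, 0, 0, 0, 1], [0.126, -0.225, 0.11, 0, 0, 0, 1], [0.126, -0.225, 0.11, 0, 0, 0, 1], [0.126, -0.225, 0.11, 0, 0, 0, 1], [0.126, -0.225, 0.11, 0, 0, 0, 1], [0.126, -0.225, 0.11, 0, 0, 0, 1]]' | python3 inch.py; python3 - <<'E'
from h import *
togo([0.525,0.186,0.083])
c=cam("wrist");print(np.round(c["xyz"],3)); print(proj(c,[[.525,.186,.108]])); save(c,"wrist1.png")
E
```

```text
time: 2.3
eef_pos: [0.5237, 0.1846, 0.1596]
tcp_rot: [0.999, 0.051, -0.002, 0.0]
contact_force: [0.5, -0.1, 0.2]
opening: 1.002
finger_force: 0.0
t 2.3 tcp [0.5237 0.1846 0.1596] tool-> [ 0.0017 -0.0013  0.0766] yaxis [ 0.102 -0.995  0.   ] zaxis [-0.003 -0.001 -1.   ]
[0.599 0.193 0.301]
[[254.65185666 214.45559477]]
```

View pics/wrist1.png

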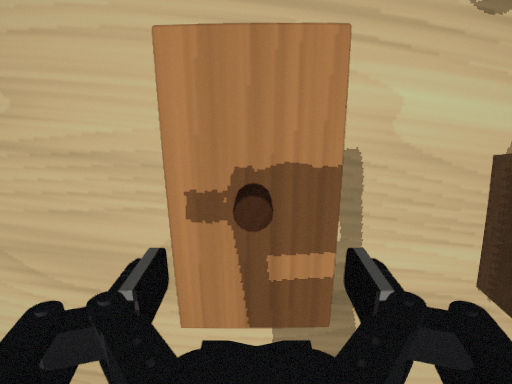

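The knob is centred at (253,208), about 2–3 mm off the prediction, and the lid is aligned with the gripper. I'll descend and grip.

```bash
echo '[[0.003, -0.001, 0.079, 0, 0, 0, 1], [0.003, -0.001, 0.079, 0, 0, 0, 1], [0.003, -0.001, 0.079, 0, 0, 0, 1], [0.003, -0.001, 0.079, 0, 0, 0, 0], [0.003, -0.001, 0.079, 0, 0, 0, 0], [0.003, -0.001, 0.079, 0, 0, 0, 0], [0.003, -0.001, 0.079, 0, 0, 0, 0], [0.003, -0.001, 0.079, 0, 0, 0, 0]]' | python3 inch.py 50; echo '[[0, 0, -0.015, 0, 0, 0, 0], [0, 0, -0.03, 0, 0, 0, 0], [0, 0, -0.03, 0, 0, 0, 0]]' | python3 inch.py; python3 - <<'E'
from h import *
togo([0.50,0.40,0.1])
E
```

```text
time: 3.35
eef_pos: [0.5281, 0.1857, 0.0838]
tcp_rot: [0.999, 0.05, 0.001, -0.0]
contact_force: [-0.5, 0.3, 5.4]
opening: 0.314
finger_force: 49.8
time: 3.72
eef_pos: [0.5282, 0.1855, 0.1142]
tcp_rot: [0.999, 0.05, 0.002, -0.0]
contact_force: [-0.8, 0.1, -1.8]
opening: 0.307
finger_force: 49.3
t 3.725 tcp [0.5282 0.1855 0.1142] tool-> [-0.0067 -0.2162  0.0142] yaxis [ 0.1   -0.995 -0.   ] zaxis [ 0.004  0.    -1.   ]
```

```bash
echo '[[-0.007, -0.216, 0.0, 0, 0, 0, 0], [-0.007, -0.216, 0.0, 0, 0, 0, 0], [-0.007, -0.216, 0.0, 0, 0, 0, 0], [-0.007, -0.216, 0.0, 0, 0, 0, 0], [-0.007, -0.216, 0.05, 0, 0, 0, 0], [-0.007, -0.216, 0.085, 0, 0, 0, 0], [-0.007, -0.216, 0.085, 0, 0, 0, 0], [-0.007, -0.216, 0.085, 0, 0, 0, 0]]' | python3 inch.py; echo '[[0, 0, 0.005, 0, 0, 0, 0], [0, 0, 0.01, 0, 0, 0, 0], [0, 0, 0.01, 0, 0, 0, 0]]' | python3 inch.py
```

```text
time: 4.72
eef_pos: [0.4995, 0.3999, 0.0285]
tcp_rot: [0.999, 0.05, 0.001, -0.0]
contact_force: [-0.1, 0.7, -1.7]
opening: 0.31
finger_force: 49.8
time: 5.1
eef_pos: [0.4992, 0.3998, 0.0179]
tcp_rot: [0.999, 0.05, 0.001, -0.0]
contact_force: [1.5, -0.2, -1.1]
opening: 0.308
finger_force: 50.0
```

```bash
echo '[[0, 0, 0.0, 0, 0, 0, 1], [0, 0, 0, 0, 0, 0, 1], [0, 0, 0, 0, 0, 0, 1], [0, 0, 0, 0, 0, 0, 1], [0, 0, -0.06, 0, 0, 0, 1], [0, 0, -0.12, 0, 0, 0, 1], [0, 0, -0.18, 0, 0, 0, 1], [0, 0.06, -0.2, 0, 0, 0, 1], [0, 0.12, -0.2, 0, 0, 0, 1], [0, 0.18, -0.2, 0, 0, 0, 1]]' | python3 inch.py; python3 - <<'E'
from h import *
c=cam("wrist");save(c,"wrist2.png")
c=cam("top");save(c,"top2.png",(30,120,330,340),2.6)
togo([0.525,0.186,0.2])
E
```

```text
time: 6.35
eef_pos: [0.5166, 0.219, 0.2181]
tcp_rot: [0.999, 0.05, 0.001, -0.0]
contact_force: [1.3, -0.3, -1.0]
opening: 0.999
finger_force: 0.0
t 6.45 tcp [0.5171 0.2159 0.2175] tool-> [0.0051 0.0305 0.0175] yaxis [ 0.094 -0.996  0.002] zaxis [ 0.    -0.002 -1.   ]
```

View pics/wrist2.png

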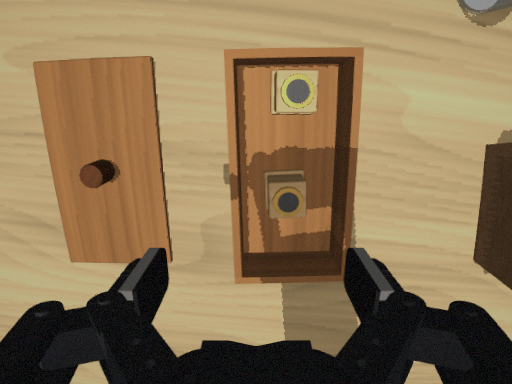

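The lid lies flat on the left. The tub holds two holders, with brass cups at about (298,91) and (288,202); the other two places show bare floor.

```bash
cat >> h.py <<'E'
def cups(c,z,roi):
    hsv=cv2.cvtColor(c["pixels"],cv2.COLOR_RGB2HSV)
    m=((hsv[...,0]>22)&(hsv[...,0]<35)&(hsv[...,1]>120)).astype(np.uint8)
    k=np.zeros_like(m);k[roi[1]:roi[3],roi[0]:roi[2]]=1;m&=k
    n,l,s,ce=cv2.connectedComponentsWithStats(m)
    for i in range(1,n):
        if s[i,4]>60: print("cup px",np.round(s[i],0),onz(c,[[s[i,0]+(s[i,2]-1)/2,s[i,1]+(s[i,3]-1)/2]],z).round(4))
E
python3 - <<'E'
from h import *
c=cam("wrist"); print(np.round(c["xyz"],4))
cups(c,.062,(240,60,345,260))
im=c["pixels"]; hsv=cv2.cvtColor(im,cv2.COLOR_RGB2HSV); print(hsv[91,280:320:3].tolist()); print(hsv[202,268:310:3].tolist())
P=onz(c,[(225,49),(362,48),(346,280),(237,283)],.066); print("tub rim",P.round(4),P.mean(0))
print(onz(c,[(298,91),(288,202)],.062).round(4))
togo([.525,.186,.2])
E
```

```text
[0.5923 0.2239 0.3591]
cup px [288  73  22  34 176] [[0.6059 0.1847 0.062 ]]
[[31, 117, 196], [20, 8, 102], [30, 5, 99], [20, 8, 96], [30, 8, 101], [0, 3, 97], [24, 13, 99], [24, 13, 98], [30, 13, 101], [27, 120, 195], [20, 122, 177], [16, 115, 171], [14, 146, 164], [14, 148, 164]]
[[17, 115, 138], [19, 157, 153], [19, 139, 117], [40, 14, 56], [150, 5, 53], [36, 25, 51], [0, 13, 57], [45, 10, 52], [30, 14, 55], [18, 74, 76], [19, 153, 148], [18, 112, 143], [14, 151, 108], [13, 157, 109]]
tub rim [[0.6339 0.2547 0.066 ]
 [0.6474 0.1331 0.066 ]
 [0.4122 0.1053 0.066 ]
 [0.3978 0.2256 0.066 ]] [0.52282679 0.17965325 0.066     ]
[[0.6045 0.185  0.062 ]
 [0.4958 0.1809 0.062 ]]
t 6.5 tcp [0.5169 0.218  0.2175] tool-> [0.005  0.0326 0.0175] yaxis [ 0.095 -0.995  0.   ] zaxis [ 0.  0. -1.]
```

```bash
echo '[[0, 0.03, 0.0, 0, 0, 0, 1], [0, 0.03, 0, 0, 0, 0, 1], [0, 0.03, 0, 0, 0, 0, 1], [0, 0.03, 0, 0, 0, 0, 1]]' | python3 inch.py
cat >> h.py <<'E'
def grays(c,z,roi):
    hsv=cv2.cvtColor(c["pixels"],cv2.COLOR_RGB2HSV)
    m=((hsv[...,1]<45)&(hsv[...,2]>25)).astype(np.uint8)
    k=np.zeros_like(m);k[roi[1]:roi[3],roi[0]:roi[2]]=1;m&=k
    n,l,s,ce=cv2.connectedComponentsWithStats(m)
    for i in range(1,n):
        if s[i,4]>80: print("disk px",s[i],ce[i].round(1),onz(c,[ce[i]],z).round(4))
E
python3 - <<'E'
from h import *
c=cam("wrist"); print(np.round(c["xyz"],4)); save(c,"wrist3.png")
grays(c,.062,(180,60,345,260))
togo([.4958,.181,.2])
E
```

```text
time: 7.0
eef_pos: [0.5194, 0.1917, 0.2173]
tcp_rot: [0.999, 0.051, -0.0, -0.0]
contact_force: [0.8, -0.2, -0.9]
opening: 1.004
finger_force: 0.0
[0.5945 0.2    0.3589]
disk px [258  79  22  24 413] [268.4  90.2] [[0.6047 0.1892 0.062 ]]
disk px [252 193  20  19 288] [261.4 202. ] [[0.4955 0.184  0.062 ]]
t 7.05 tcp [0.5194 0.1916 0.2173] tool-> [-0.0245  0.0082  0.0173] yaxis [ 0.101 -0.995 -0.   ] zaxis [-0.  0. -1.]
```

View pics/wrist3.png

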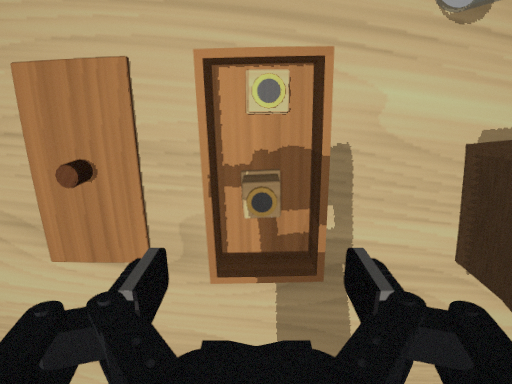

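Same scene: two holders, with disks at (268,90) and (261,202), 109 mm apart, which is two places as expected. I'll grasp the near one first.

```bash
echo '[[-0.0246, 0.0062, 0.06, 0, 0, 0, 0.7], [-0.0246, 0.0062, 0.12, 0, 0, 0, 0.7], [-0.0246, 0.0062, 0.16, 0, 0, 0, 0.7], [-0.0246, 0.0062, 0.193, 0, 0, 0, 0.7], [-0.0246, 0.0062, 0.193, 0, 0, 0, 0.7], [-0.0246, 0.0062, 0.193, 0, 0, 0, 0.7]]' | python3 inch.py; echo '[[0, 0, 0, 0, 0, 0, 0.3], [0, 0, 0, 0, 0, 0, 0.3], [0, 0, 0, 0, 0, 0, 0.3], [0, 0, 0, 0, 0, 0, 0.3], [0, 0, -0.02, 0, 0, 0, 0.3], [0, 0, -0.06, 0, 0, 0, 0.3], [0, 0, -0.12, 0, 0, 0, 0.3], [0, 0, -0.18, 0, 0, 0, 0.3], [0, 0, -0.205, 0, 0, 0, 0.3], [0, 0, -0.205, 0, 0, 0, 0.3]]' | python3 inch.py 50; python3 -c "
from h import *
togo([.511,-.143,.022])"
```

```text
time: 7.8
eef_pos: [0.4966, 0.1825, 0.0256]
tcp_rot: [0.999, 0.05, 0.001, -0.0]
contact_force: [0.1, 0.4, -0.1]
opening: 0.699
finger_force: 0.0
time: 9.05
eef_pos: [0.4969, 0.1822, 0.2322]
tcp_rot: [0.999, 0.05, 0.003, -0.0]
contact_force: [0.0, 0.5, -0.3]
opening: 0.458
finger_force: 51.0
t 9.05 tcp [0.4969 0.1822 0.2322] tool-> [-0.0196  0.3251  0.21  ] yaxis [ 0.1   -0.995 -0.   ] zaxis [ 0.006  0.001 -1.   ]
```

```bash
echo '[[-0.0196, 0.325, 0, 0, 0, -0.104, 0.3], [-0.0196, 0.325, 0, 0, 0, -0.104, 0.3], [-0.0196, 0.325, 0, 0, 0, -0.104, 0.3], [-0.0196, 0.325, 0, 0, 0, -0.104, 0.3], [-0.0196, 0.325, 0, 0, 0, -0.104, 0.3], [-0.0196, 0.325, 0, 0, 0, -0.104, 0.3], [-0.0196, 0.325, 0, 0, 0, -0.104, 0.3], [-0.0196, 0.325, 0, 0, 0, -0.104, 0.3]]' | python3 inch.py; python3 -c "
from h import *
togo([.511,-.143,.022]); c=cam('wrist'); save(c,'wrist4.png')"
```

```text
time: 10.05
eef_pos: [0.5081, -0.1417, 0.2282]
tcp_rot: [0.995, 0.102, -0.001, -0.001]
contact_force: [-0.3, -0.4, -1.0]
opening: 0.461
finger_force: 51.0
t 10.05 tcp [ 0.5081 -0.1417  0.2282] tool-> [0.0029 0.0022 0.2062] yaxis [ 0.204 -0.979 -0.002] zaxis [-0.002  0.001 -1.   ]
```

View pics/wrist4.png

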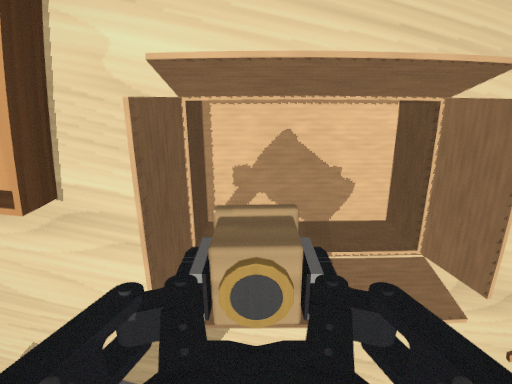

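The holder is held upright at (256,295) and squared to the carton, with rim far corners at about (187,99) and (442,99). I'll lower it in and release.

```bash
python3 -c "
from h import *
c=cam('wrist'); print(onz(c,[(187,99),(442,99),(430,256)],.091).round(4))"; echo '[[0.003, 0.002, 0.06, 0, 0, 0, 0.3], [0.003, 0.002, 0.12, 0, 0, 0, 0.3], [0.003, 0.002, 0.17, 0, 0, 0, 0.3], [0.003, 0.002, 0.195, 0, 0, 0, 0.3], [0.003, 0.002, 0.207, 0, 0, 0, 0.3], [0.003, 0.002, 0.207, 0, 0, 0, 0.3], [0.003, 0.002, 0.207, 0, 0, 0, 0.3]]' | python3 inch.py
```

```text
[[ 0.5711 -0.066   0.091 ]
 [ 0.6199 -0.2888  0.091 ]
 [ 0.4688 -0.3359  0.091 ]]
time: 11.02
eef_pos: [0.5131, -0.1444, 0.0235]
tcp_rot: [0.995, 0.102, 0.001, 0.001]
contact_force: [0.5, 1.8, 1.9]
opening: 0.458
finger_force: 50.6
```

```bash
echo '[[0, 0, 0, 0, 0, 0, 0.7], [0, 0, 0, 0, 0, 0, 0.7], [0, 0, -0.02, 0, 0, 0, 0.7], [0, 0, -0.08, 0, 0, 0, 0.7], [0, 0, -0.14, 0, 0, 0, 0.7], [0, 0, -0.2, 0, 0, 0, 0.7], [0.158, -0.307, -0.2, 0, 0, 0.104, 0.7], [0.158, -0.307, -0.2, 0, 0, 0.104, 0.7], [0.158, -0.307, -0.2, 0, 0, 0.104, 0.7], [0.158, -0.307, -0.2, 0, 0, 0.104, 0.7]]' | python3 inch.py;echo '[[0.05, -0.1, 0, 0, 0, 0, 0.7], [0.05, -0.1, 0, 0, 0, 0, 0.7], [0.05, -0.1, 0, 0, 0, 0, 0.7], [0.05, -0.1, 0, 0, 0, 0, 0.7]]' | python3 inch.py; python3 -c "
from h import *
togo([.6047,.189,.024]); c=cam('wrist'); grays(c,.062,(200,60,400,370)); c=cam('top'); save(c,'top3.png',(60,120,460,320),2)"
```

```text
time: 12.28
eef_pos: [0.5792, 0.0979, 0.2225]
tcp_rot: [0.999, 0.05, 0.0, 0.0]
contact_force: [1.3, -1.2, -0.7]
opening: 0.698
finger_force: 0.0
time: 12.78
eef_pos: [0.6184, 0.2004, 0.2218]
tcp_rot: [0.999, 0.05, -0.001, 0.0]
contact_force: [-0.4, 1.0, 0.3]
opening: 0.699
finger_force: 0.0
t 12.775 tcp [0.6184 0.2004 0.2218] tool-> [-0.0145  0.0098  0.1978] yaxis [ 0.1   -0.995  0.001] zaxis [-0.001 -0.001 -1.   ]
disk px [256 182  20  19 289] [265.8 191.2] [[0.605  0.1891 0.062 ]]
disk px [322 241  31  67 664] [337.4 267.8] [[0.5237 0.0988 0.062 ]]
disk px [372 313  28  37 556] [386.5 330.8] [[0.441  0.0201 0.062 ]]
```

View pics/top3.png

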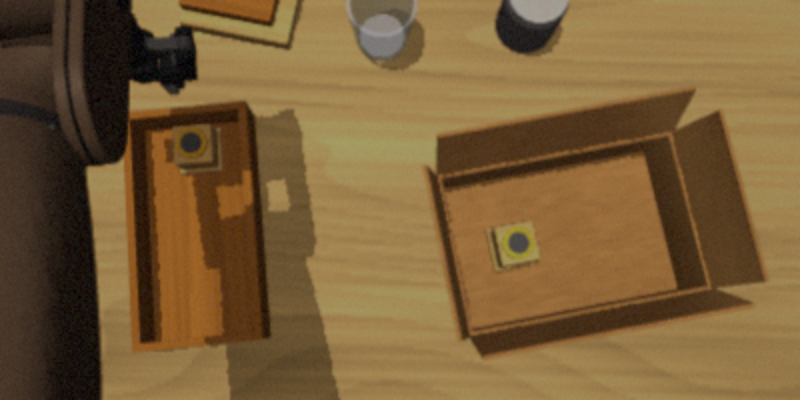

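The first holder stands upright in the carton at (518,243). One remains in the tub at (191,143), and wrist and top views agree on (0.605, 0.189).

```bash
echo '[[-0.0145, 0.0098, 0.06, 0, 0, 0, 0.7], [-0.0145, 0.0098, 0.12, 0, 0, 0, 0.7], [-0.0145, 0.0098, 0.16, 0, 0, 0, 0.7], [-0.0145, 0.0098, 0.197, 0, 0, 0, 0.7], [-0.0145, 0.0098, 0.197, 0, 0, 0, 0.7], [-0.0145, 0.0098, 0.197, 0, 0, 0, 0.7]]' | python3 inch.py; echo '[[0, 0, 0, 0, 0, 0, 0.3], [0, 0, 0, 0, 0, 0, 0.3], [0, 0, 0, 0, 0, 0, 0.3], [0, 0, 0, 0, 0, 0, 0.3], [0, 0, -0.02, 0, 0, 0, 0.3], [0, 0, -0.06, 0, 0, 0, 0.3], [0, 0, -0.12, 0, 0, 0, 0.3], [0, 0, -0.18, 0, 0, 0, 0.3], [0, 0, -0.205, 0, 0, 0, 0.3], [0, 0, -0.205, 0, 0, 0, 0.3]]' | python3 inch.py 50; python3 -c "
from h import *
togo([.531,-.241,.022])"
```

```text
time: 13.62
eef_pos: [0.606, 0.1888, 0.0268]
tcp_rot: [0.999, 0.049, 0.001, -0.0]
contact_force: [-0.2, -0.3, -0.3]
opening: 0.701
finger_force: 0.0
time: 14.88
eef_pos: [0.6065, 0.1898, 0.2343]
tcp_rot: [0.999, 0.05, 0.003, -0.0]
contact_force: [0.5, 0.5, -2.3]
opening: 0.459
finger_force: 51.5
t 14.875 tcp [0.6065 0.1898 0.2343] tool-> [-0.1195  0.4212  0.2114] yaxis [ 0.1   -0.995 -0.   ] zaxis [ 0.006  0.001 -1.   ]
```

```bash
echo '[[-0.1195, 0.421, 0, 0, 0, -0.104, 0.3], [-0.1195, 0.421, 0, 0, 0, -0.104, 0.3], [-0.1195, 0.421, 0, 0, 0, -0.104, 0.3], [-0.1195, 0.421, 0, 0, 0, -0.104, 0.3], [-0.1195, 0.421, 0, 0, 0, -0.104, 0.3], [-0.1195, 0.421, 0, 0, 0, -0.104, 0.3], [-0.1195, 0.421, 0, 0, 0, -0.104, 0.3], [-0.1195, 0.421, 0, 0, 0, -0.104, 0.3], [-0.1195, 0.421, 0, 0, 0, -0.104, 0.3], [-0.1195, 0.421, 0, 0, 0, -0.104, 0.3]]' | python3 inch.py;  python3 -c "
from h import *
togo([.531,-.241,.0225])"
```

```text
time: 16.12
eef_pos: [0.5283, -0.2396, 0.2293]
tcp_rot: [0.995, 0.103, -0.001, -0.001]
contact_force: [0.8, 0.7, 0.4]
opening: 0.462
finger_force: 51.5
t 16.125 tcp [ 0.5283 -0.2396  0.2293] tool-> [0.0026 0.0023 0.2068] yaxis [ 0.204 -0.979 -0.002] zaxis [-0.001  0.001 -1.   ]
```

```bash
echo '[[0.003, 0.002, 0.06, 0, 0, 0, 0.3], [0.003, 0.002, 0.12, 0, 0, 0, 0.3], [0.003, 0.002, 0.17, 0, 0, 0, 0.3], [0.003, 0.002, 0.195, 0, 0, 0, 0.3], [0.003, 0.002, 0.207, 0, 0, 0, 0.3], [0.003, 0.002, 0.207, 0, 0, 0, 0.3], [0.003, 0.002, 0.207, 0, 0, 0, 0.3]]' | python3 inch.py; echo '[[0, 0, 0, 0, 0, 0, 0.7], [0, 0, 0, 0, 0, 0, 0.7], [0, 0, -0.02, 0, 0, 0, 0.7], [0, 0, -0.08, 0, 0, 0, 0.7], [0, 0, -0.14, 0, 0, 0, 0.7], [0, 0, -0.2, 0, 0, 0, 0], [0, 0, -0.23, 0, 0, 0, 0], [0, 0, -0.23, 0, 0, 0, 0]]' | python3 inch.py;  python3 -c "
from h import *
C=np.array([.521,-.192,0]);a=np.radians(11.75);ex=np.array([np.cos(a),np.sin(a),0]);ey=np.array([-ex[1],ex[0],0])
for y in (.16,-.16): togo(C+ey*y+[0,0,.15])
c=cam('wrist'); save(c,'wrist5.png')"
```

```text
time: 17.0
eef_pos: [0.5328, -0.2422, 0.0245]
tcp_rot: [0.995, 0.102, 0.001, 0.001]
contact_force: [-0.3, 0.6, 0.1]
opening: 0.462
finger_force: 52.0
time: 18.0
eef_pos: [0.5332, -0.2438, 0.2588]
tcp_rot: [0.995, 0.102, 0.004, 0.003]
contact_force: [-0.1, -0.1, -0.4]
opening: 0.059
finger_force: 0.0
t 18.0 tcp [ 0.5332 -0.2438  0.2588] tool-> [-0.0023 -0.2139  0.1074] yaxis [ 0.202 -0.979  0.007] zaxis [ 0.008 -0.005 -1.   ]
t 18.0 tcp [ 0.5332 -0.2438  0.2588] tool-> [-0.0019  0.1061  0.1095] yaxis [ 0.202 -0.979  0.007] zaxis [ 0.008 -0.005 -1.   ]
```

View pics/wrist5.png

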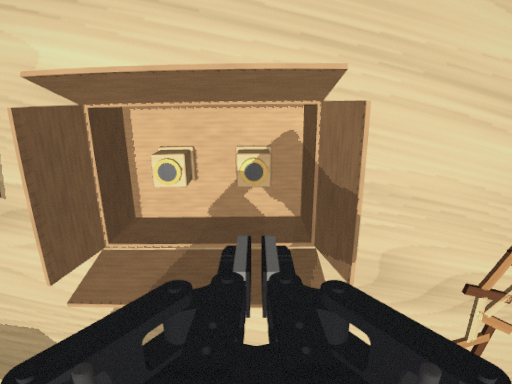

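Both holders stand upright in the carton at (167,172) and (253,172). Next is the right short flap, from outside.

```bash
echo '[[-0.002, 0.06, 0, 0, 0, 0, 0], [-0.002, 0.112, 0, 0, 0, 0, 0], [-0.002, 0.112, 0.0, 0, 0, 0, 0], [-0.002, 0.112, 0.06, 0, 0, 0, 0], [-0.002, 0.112, 0.1095, 0, 0, 0, 0], [-0.002, 0.112, 0.1095, 0, 0, 0, 0], [-0.002, 0.112, 0.1095, 0, 0, 0, 0], [-0.002, 0.112, 0.1095, 0, 0, 0, 0]]' | python3 inch.py;  python3 -c "
from h import *
C=np.array([.521,-.192,0]);a=np.radians(11.75);ex=np.array([np.cos(a),np.sin(a),0]);ey=np.array([-ex[1],ex[0],0])
togo(C-ey*.12+[0,0,.092])
togo(C-ey*.07+[0,0,.093])"
```

```text
time: 19.05
eef_pos: [0.5539, -0.3537, 0.1474]
tcp_rot: [0.995, 0.102, 0.002, 0.002]
contact_force: [1.1, 0.8, 0.4]
opening: -0.001
finger_force: 0.0
t 19.05 tcp [ 0.5539 -0.3537  0.1474] tool-> [ 0.0005 -0.0453  0.0552] yaxis [ 0.203 -0.979  0.004] zaxis [ 0.004 -0.004 -1.   ]
t 19.05 tcp [ 0.5539 -0.3537  0.1474] tool-> [ 0.0005 -0.0953  0.054 ] yaxis [ 0.203 -0.979  0.004] zaxis [ 0.004 -0.004 -1.   ]
```

```bash
echo '[[0, -0.025, 0, 0, 0, 0, 0], [0, -0.045, 0, 0, 0, 0, 0], [0, -0.07, 0, 0, 0, 0, 0], [0, -0.085, 0.013, 0, 0, 0, 0], [0, -0.092, 0.027, 0, 0, 0, 0], [0, -0.095, 0.04, 0, 0, 0, 0], [0, -0.095, 0.05, 0, 0, 0, 0], [0, -0.095, 0.054, 0, 0, 0, 0], [0, -0.095, 0.054, 0, 0, 0, 0]]' | python3 inch.py;  python3 -c "
from h import *
c=cam('wrist'); save(c,'wrist6.png');c=cam('top'); save(c,'top6.png',(240,140,460,320),3)"
```

```text
time: 20.18
eef_pos: [0.533, -0.2596, 0.0934]
tcp_rot: [0.995, 0.102, -0.002, -0.002]
contact_force: [-9.4, 6.7, 20.3]
opening: 0.001
finger_force: 10.2
```

View pics/wrist6.png

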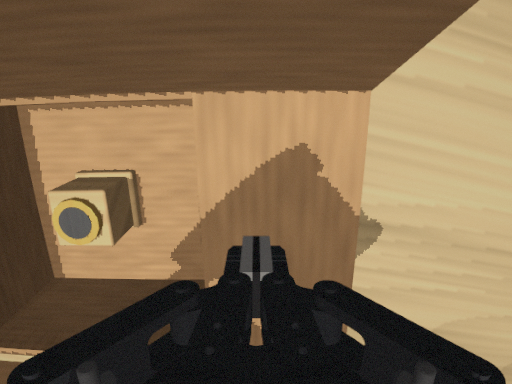

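The right flap lies flat, spanning (200–368, 90–290). Now the left one.

```bash
echo '[[0, 0, -0.06, 0, 0, 0, 0], [0, 0, -0.12, 0, 0, 0, 0], [0, 0, -0.165, 0, 0, 0, 0], [0, -0.06, -0.165, 0, 0, 0, 0], [0, -0.12, -0.165, 0, 0, 0, 0], [0, -0.18, -0.165, 0, 0, 0, 0], [0, -0.238, -0.165, 0, 0, 0, 0], [0, -0.238, -0.165, 0, 0, 0, 0], [0, -0.238, -0.11, 0, 0, 0, 0], [0, -0.238, -0.055, 0, 0, 0, 0]]' | python3 inch.py;echo '[[0, 0, 0, 0, 0, 0, 0], [0, 0, 0, 0, 0, 0, 0]]' | python3 inch.py;  python3 -c "
from h import *
C=np.array([.521,-.192,0]);a=np.radians(11.75);ex=np.array([np.cos(a),np.sin(a),0]);ey=np.array([-ex[1],ex[0],0])
togo(C+ey*.12+[0,0,.092])
togo(C+ey*.07+[0,0,.0945])"
```

```text
time: 21.52
eef_pos: [0.4863, -0.0281, 0.1443]
tcp_rot: [0.995, 0.101, 0.002, 0.001]
contact_force: [0.4, -0.3, -0.4]
opening: -0.002
finger_force: 0.0
time: 21.78
eef_pos: [0.4864, -0.0279, 0.1465]
tcp_rot: [0.995, 0.101, 0.001, 0.001]
contact_force: [-0.5, -0.2, 0.6]
opening: -0.001
finger_force: 0.0
t 21.775 tcp [ 0.4864 -0.0279  0.1465] tool-> [0.0004 0.0477 0.0546] yaxis [ 0.201 -0.98   0.001] zaxis [ 0.002 -0.001 -1.   ]
t 21.775 tcp [ 0.4864 -0.0279  0.1465] tool-> [0.0005 0.0977 0.0522] yaxis [ 0.201 -0.98   0.001] zaxis [ 0.002 -0.001 -1.   ]
```

```bash
echo '[[0, 0.025, 0, 0, 0, 0, 0], [0, 0.048, 0, 0, 0, 0, 0], [0, 0.073, 0, 0, 0, 0, 0], [0, 0.088, 0.013, 0, 0, 0, 0], [0, 0.095, 0.027, 0, 0, 0, 0], [0, 0.098, 0.04, 0, 0, 0, 0], [0, 0.098, 0.049, 0, 0, 0, 0], [0, 0.098, 0.053, 0, 0, 0, 0], [0, 0.098, 0.053, 0, 0, 0, 0]]' | python3 inch.py; echo '[[0, 0, -0.06, 0, 0, 0, 0], [0, 0, -0.12, 0, 0, 0, 0], [0, 0, -0.175, 0, 0, 0, 0], [0.04, 0.02, -0.175, 0, 0, 0, 0], [0.08, 0.04, -0.175, 0, 0, 0, 0], [0.125, 0.07, -0.175, 0, 0, 0, 0], [0.127, 0.07, -0.175, 0, 0, 0, 0], [0.127, 0.07, -0.175, 0, 0, 0, 0]]' | python3 inch.py; python3 -c "
from h import *
c=cam('top'); save(c,'top7.png',(200,80,480,320),2.8)
C=np.array([.521,-.192,0]);a=np.radians(11.75);ex=np.array([np.cos(a),np.sin(a),0]);ey=np.array([-ex[1],ex[0],0])
togo(C+ex*.08+[0,0,.097])
togo(C+ex*.03+[0,0,.0995])"
```

```text
time: 22.9
eef_pos: [0.5044, -0.1222, 0.0936]
tcp_rot: [0.995, 0.102, -0.002, -0.0]
contact_force: [-7.5, 2.1, 13.1]
opening: -0.001
finger_force: 6.5
time: 23.9
eef_pos: [0.643, -0.1647, 0.2657]
tcp_rot: [0.995, 0.102, -0.001, -0.001]
contact_force: [-0.4, 0.6, 0.3]
opening: 0.001
finger_force: 0.0
t 23.95 tcp [ 0.6427 -0.1647  0.2665] tool-> [-0.0446  0.0021  0.1695] yaxis [ 0.203 -0.979 -0.001] zaxis [-0.001  0.001 -1.   ]
t 23.95 tcp [ 0.6427 -0.1647  0.2665] tool-> [-0.0946  0.0021  0.1671] yaxis [ 0.203 -0.979 -0.001] zaxis [-0.001  0.001 -1.   ]
```

View pics/top7.png

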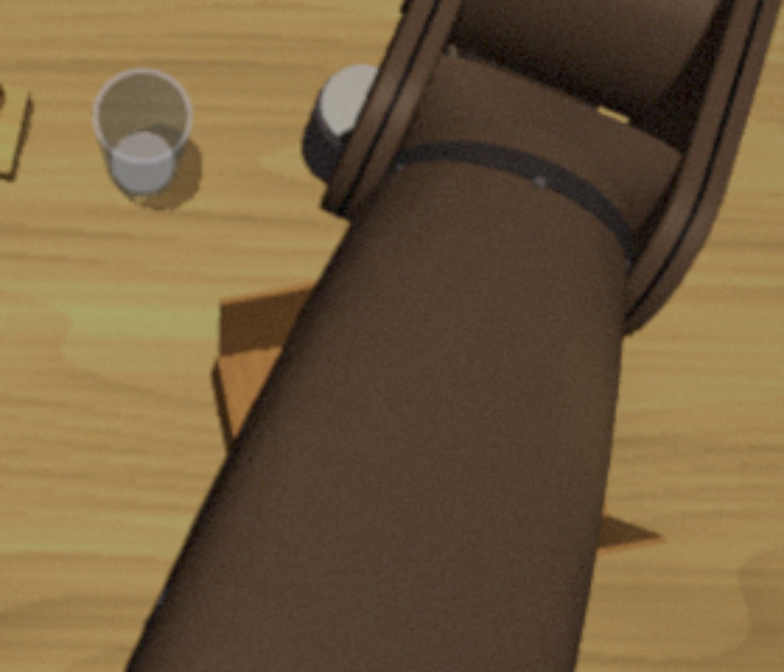

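The arm covers most of the carton. The visible left corner at (250,380) shows the left flap closed flat, and the far and near long flaps are still up. Folding the far long flap.

```bash
echo '[[0, 0.002, 0.06, 0, 0, 0, 0], [0, 0.002, 0.1145, 0, 0, 0, 0], [0, 0.002, 0.1145, 0, 0, 0, 0], [0, 0.002, 0.1145, 0, 0, 0, 0]]' | python3 inch.py; echo '[[-0.025, 0, 0, 0, 0, 0, 0], [-0.045, 0, 0, 0, 0, 0, 0], [-0.072, 0, 0, 0, 0, 0, 0], [-0.088, 0, 0.013, 0, 0, 0, 0], [-0.096, 0, 0.027, 0, 0, 0, 0], [-0.099, 0, 0.04, 0, 0, 0, 0], [-0.099, 0, 0.049, 0, 0, 0, 0], [-0.099, 0, 0.0535, 0, 0, 0, 0], [-0.099, 0, 0.0535, 0, 0, 0, 0]]' | python3 inch.py; python3 -c "
from h import *
C=np.array([.521,-.192,0]);a=np.radians(11.75);ex=np.array([np.cos(a),np.sin(a),0])
togo(C-ex*.13+[0,0,.152]);c=cam('wrist'); save(c,'wrist8.png')"
```

```text
time: 24.45
eef_pos: [0.6446, -0.1677, 0.1555]
tcp_rot: [0.995, 0.102, 0.002, 0.001]
contact_force: [1.3, 0.2, 0.6]
opening: -0.004
finger_force: 0.0
time: 25.58
eef_pos: [0.5475, -0.1876, 0.0991]
tcp_rot: [0.995, 0.102, 0.0, 0.0]
contact_force: [0.4, 1.1, 1.4]
opening: -0.001
finger_force: 0.9
t 25.575 tcp [ 0.5475 -0.1876  0.0991] tool-> [-0.1568 -0.0009 -0.053 ] yaxis [ 0.203 -0.979  0.   ] zaxis [ 0.001 -0.    -1.   ]
```

View pics/wrist8.png

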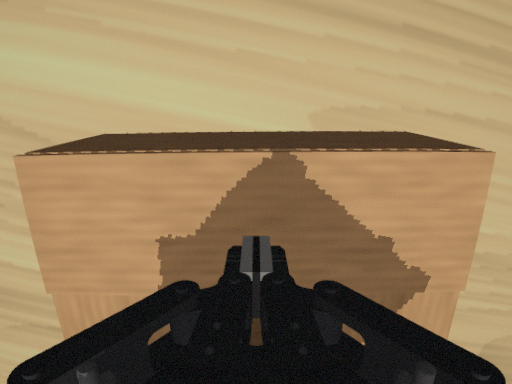

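The far flap is flat over the short ones, edge (20,152)-(490,150), with TCP at its top-surface height. Press slightly, then move around to the near flap.

```bash
echo '[[0, 0, 0.0015, 0, 0, 0, 0], [0, 0, 0.0015, 0, 0, 0, 0], [0, 0, -0.06, 0, 0, 0, 0], [0, 0, -0.12, 0, 0, 0, 0], [0, 0, -0.165, 0, 0, 0, 0], [-0.06, 0, -0.165, 0, 0, 0, 0], [-0.12, 0, -0.165, 0, 0, 0, 0], [-0.157, 0, -0.165, 0, 0, 0, 0], [-0.157, 0, -0.165, 0, 0, 0, 0]]' | python3 inch.py; echo '[[0, 0, 0.06, 0, 0, 0, 0], [0, 0, 0.112, 0, 0, 0, 0], [0, 0, 0.112, 0, 0, 0, 0], [0, 0, 0.112, 0, 0, 0, 0]]' | python3 inch.py; python3 -c "
from h import *
C=np.array([.521,-.192,0]);a=np.radians(11.75);ex=np.array([np.cos(a),np.sin(a),0])
togo(C-ex*.08+[0,0,.097])
togo(C-ex*.03+[0,0,.0985])"
```

```text
time: 26.75
eef_pos: [0.3916, -0.2195, 0.2637]
tcp_rot: [0.995, 0.1, 0.0, 0.0]
contact_force: [-0.2, 0.7, 0.1]
opening: 0.002
finger_force: 0.0
time: 27.25
eef_pos: [0.3945, -0.22, 0.1537]
tcp_rot: [0.995, 0.102, 0.001, 0.001]
contact_force: [-0.3, -0.1, -0.0]
opening: -0.002
finger_force: 0.0
t 27.25 tcp [ 0.3945 -0.22    0.1537] tool-> [ 0.0495 -0.0018  0.0568] yaxis [ 0.203 -0.979  0.002] zaxis [ 0.002 -0.002 -1.   ]
t 27.25 tcp [ 0.3945 -0.22    0.1537] tool-> [ 0.0995 -0.0019  0.0553] yaxis [ 0.203 -0.979  0.002] zaxis [ 0.002 -0.002 -1.   ]
```

```bash
echo '[[0.027, -0.001, 0, 0, 0, 0, 0], [0.05, -0.001, 0, 0, 0, 0, 0], [0.077, -0.001, 0, 0, 0, 0, 0], [0.093, -0.001, 0.013, 0, 0, 0, 0], [0.101, -0.001, 0.028, 0, 0, 0, 0], [0.104, -0.001, 0.042, 0, 0, 0, 0], [0.104, -0.001, 0.051, 0, 0, 0, 0], [0.104, -0.001, 0.056, 0, 0, 0, 0], [0.104, -0.001, 0.056, 0, 0, 0, 0], [0.104, -0.001, 0.056, 0, 0, 0, 0]]' | python3 inch.py; echo '[[0, 0, -0.06, 0, 0, 0, 0], [0, 0, -0.12, 0, 0, 0, 0], [0, 0, -0.165, 0, 0, 0, 0], [0.06, -0.06, -0.165, 0, 0, 0, 1], [0.1, -0.12, -0.165, 0, 0, 0, 1], [0.1, -0.18, -0.165, 0, 0, 0, 1], [0.1, -0.24, -0.165, 0, 0, 0, 1], [0.1, -0.3, -0.165, 0, 0, 0, 1], [0.1, -0.3, -0.165, 0, 0, 0, 1]]' | python3 inch.py; python3 -c "
from h import *
c=cam('top'); save(c,'top9.png',scale=1.5)
togo([.5,.4,.2])"
```

```text
time: 28.5
eef_pos: [0.4944, -0.1973, 0.0987]
tcp_rot: [0.995, 0.102, -0.001, -0.001]
contact_force: [-6.1, 3.1, 15.3]
opening: 0.003
finger_force: 7.3
time: 29.62
eef_pos: [0.5307, 0.1192, 0.2606]
tcp_rot: [0.995, 0.103, -0.0, -0.0]
contact_force: [1.2, -0.1, -0.6]
opening: 0.995
finger_force: 0.0
t 29.675 tcp [0.5307 0.1199 0.2606] tool-> [ 0.0276 -0.2804  0.061 ] yaxis [ 0.206 -0.979 -0.001] zaxis [-0.001  0.001 -1.   ]
```

View pics/top9.png

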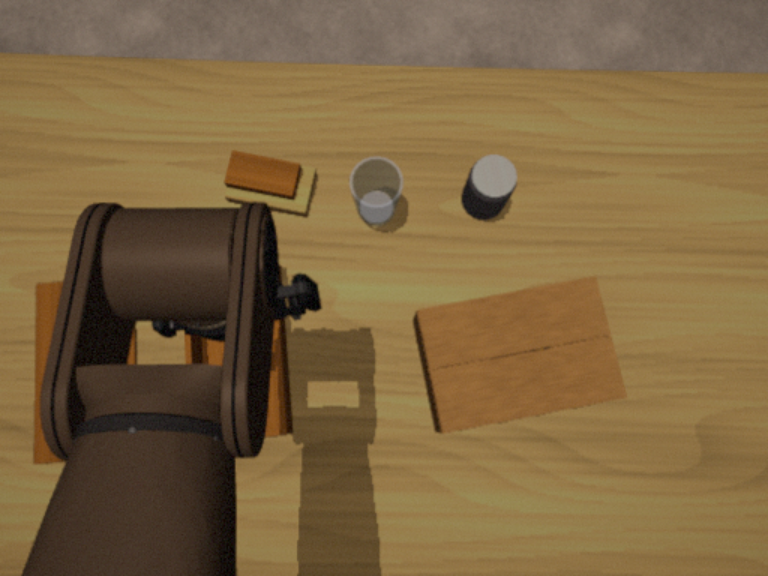

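The carton is closed and flat, with its seam at (430,368)-(607,337), and the bystanders have not moved. Next I'll look at the lid and tub.

```bash
echo '[[0, -0.06, -0.05, 0, 0, 0.1, 1], [0, -0.12, -0.1, 0, 0, 0.104, 1], [0, -0.18, -0.1, 0, 0, 0.104, 1], [0, -0.18, -0.1, 0, 0, 0.104, 1], [0, -0.18, -0.1, 0, 0, 0.104, 1], [0, -0.18, -0.1, 0, 0, 0.104, 1]]' | python3 inch.py; python3 -c "
from h import *
c=cam('wrist'); save(c,'wrist10.png',scale=1.5)
togo([.499,.4,.2]); print(proj(c,[[.499,.4,.042],[.5282,.1855,.066]]))"
```

```text
time: 30.42
eef_pos: [0.4961, 0.2914, 0.3601]
tcp_rot: [0.999, 0.049, -0.0, 0.001]
contact_force: [0.1, -0.3, 0.0]
opening: 1.001
finger_force: 0.0
t 30.475 tcp [0.4961 0.2913 0.36  ] tool-> [ 0.0137 -0.1081  0.1599] yaxis [ 0.097 -0.995  0.001] zaxis [-0.001 -0.001 -1.   ]
[[184.06624989 143.14516916]
 [332.1616972  139.89185538]]
```

View pics/wrist10.png

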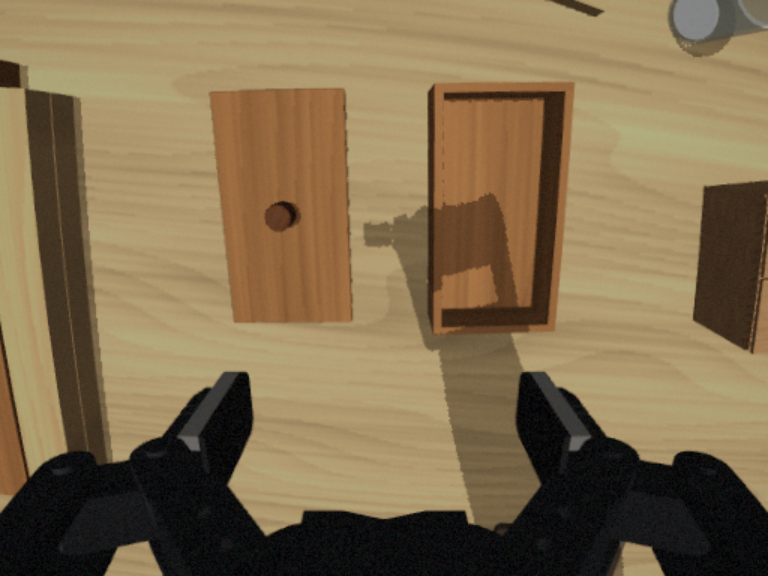

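The lid's knob is at (279,216), within 3 px of where I left it, so it hasn't been knocked. Tub rim corners are (432,84), (574,83), (555,329), (434,333); lid corners are (210,92), (344,89), (352,320), (233,322).

```bash
python3 -c "
from h import *
c=cam('wrist')
for n,q,z in (('lid',[(210,92),(344,89),(352,320),(233,322)],.008),('tub',[(431,84),(574,83),(555,329),(434,333)],.066)):
    P=onz(c,np.array(q)/1.5,z)[:,:2]; print(n,P.mean(0).round(4),[round(float(np.linalg.norm(P[i]-P[i-1])),4) for i in range(4)], np.degrees([np.arctan2(*(P[a]-P[b])[::-1]) for a,b in ((0,3),(1,2))]).round(2), np.degrees([np.arctan2(*(P[a]-P[b])[::-1]) for a,b in ((0,1),(3,2))]).round(2)-90)
print(onz(c,[[186,144]],.042))
togo([.4992,.3998,.018])"
```

```text
lid [0.4963 0.3985] [0.2487, 0.1362, 0.247, 0.1381] [5.99 6.44] [6.04 6.75]
tub [0.5227 0.1835] [0.2367, 0.1283, 0.2356, 0.1252] [8.   7.25] [6.99 7.45]
[[0.49795557 0.39697666 0.042     ]]
t 30.525 tcp [0.496  0.2914 0.3601] tool-> [ 0.0141 -0.1078  0.342 ] yaxis [ 0.097 -0.995  0.001] zaxis [-0.001 -0.001 -1.   ]
```

```bash
echo '[[0.014, -0.06, 0, 0, 0, 0, 1], [0.014, -0.108, 0.06, 0, 0, 0, 1], [0.014, -0.108, 0.12, 0, 0, 0, 1], [0.014, -0.108, 0.18, 0, 0, 0, 1], [0.014, -0.108, 0.24, 0, 0, 0, 1], [0.014, -0.108, 0.3, 0, 0, 0, 1], [0.014, -0.108, 0.34, 0, 0, 0, 1], [0.014, -0.108, 0.34, 0, 0, 0, 1], [0.014, -0.108, 0.34, 0, 0, 0, 1]]' | python3 inch.py; echo '[[0, 0, 0, 0, 0, 0, 0], [0, 0, 0, 0, 0, 0, 0], [0, 0, 0, 0, 0, 0, 0], [0, 0, 0, 0, 0, 0, 0], [0, 0, 0, 0, 0, 0, 0], [0, 0, -0.04, 0, 0, 0, 0], [0, 0, -0.08, 0, 0, 0, 0], [0, 0, -0.1, 0, 0, 0, 0], [0, 0, -0.1, 0, 0, 0, 0]]' | python3 inch.py 60; python3 -c "
from h import *
togo([.527,.1855,.114])"
```

```text
time: 31.65
eef_pos: [0.5003, 0.402, 0.0228]
tcp_rot: [0.999, 0.049, 0.001, -0.001]
contact_force: [0.2, 0.6, 1.0]
opening: 0.998
finger_force: 0.0
time: 32.78
eef_pos: [0.4993, 0.4023, 0.1219]
tcp_rot: [0.999, 0.05, 0.001, -0.001]
contact_force: [-0.0, -0.8, -2.0]
opening: 0.304
finger_force: 59.6
t 32.775 tcp [0.4993 0.4023 0.1219] tool-> [0.006  0.2185 0.0077] yaxis [ 0.1   -0.995 -0.001] zaxis [ 0.002  0.001 -1.   ]
```

```bash
echo '[[0.001, 0.05, 0, 0, 0, 0, 0], [0.003, 0.11, 0, 0, 0, -0.01, 0], [0.004, 0.17, 0, 0, 0, -0.01, 0], [0.006, 0.2185, 0, 0, 0, -0.01, 0], [0.006, 0.2185, 0, 0, 0, -0.01, 0], [0.006, 0.2185, 0, 0, 0, -0.01, 0], [0.006, 0.2185, 0.015, 0, 0, -0.01, 0], [0.006, 0.2185, 0.027, 0, 0, -0.01, 0], [0.006, 0.2185, 0.027, 0, 0, -0.01, 0]]' | python3 inch.py; python3 -c "
from h import *
togo([.527,.1855,.0875])"; echo '[[0, 0, 0.003, 0, 0, 0, 0], [0, 0, 0.006, 0, 0, 0, 0], [0, 0, 0.006, 0, 0, 0, 0]]' | python3 inch.py; python3 -c "
from h import *
togo([.527,.1855,.0875])"
```

```text
time: 33.9
eef_pos: [0.5246, 0.1855, 0.0914]
tcp_rot: [0.998, 0.055, -0.002, 0.0]
contact_force: [0.3, -0.0, -2.8]
opening: 0.305
finger_force: 59.9
t 33.9 tcp [0.5246 0.1855 0.0914] tool-> [0.0024 0.0003 0.0039] yaxis [ 0.111 -0.994  0.   ] zaxis [-0.005 -0.001 -1.   ]
time: 34.28
eef_pos: [0.5268, 0.1852, 0.0882]
tcp_rot: [0.998, 0.055, 0.0, -0.0]
contact_force: [-0.1, 0.2, -1.1]
opening: 0.302
finger_force: 60.1
t 34.275 tcp [0.5268 0.1852 0.0882] tool-> [ 0.0003 -0.0003  0.0007] yaxis [ 0.11  -0.994 -0.   ] zaxis [ 0.001  0.    -1.   ]
```

```bash
echo '[[0, 0, 0.001, 0, 0, 0, 0], [0, 0, 0.001, 0, 0, 0, 0], [0, 0, 0.001, 0, 0, 0, 0.5], [0, 0, 0.001, 0, 0, 0, 1], [0, 0, 0.001, 0, 0, 0, 1], [0, 0, 0.001, 0, 0, 0, 1], [0, 0, -0.04, 0, 0, 0, 1], [0, 0, -0.1, 0, 0, 0, 1], [0, 0, -0.16, 0, 0, 0, 1], [0, 0, -0.2, 0, 0, 0, 1]]' | python3 inch.py; echo '[[0, -0.06, -0.05, 0, 0, 0, 1], [0, -0.12, -0.08, 0, 0, 0, 1], [0, -0.12, -0.08, 0, 0, 0, 1], [0, -0.12, -0.08, 0, 0, 0, 1], [0, -0.12, -0.08, 0, 0, 0, 1]]' | python3 inch.py; python3 -c "
from h import *
c=cam('wrist'); save(c,'wrist11.png',scale=1.5)
print(proj(c,[[.5268,.1853,.108]])*1.5)"
```

```text
time: 35.52
eef_pos: [0.5271, 0.1852, 0.2916]
tcp_rot: [0.998, 0.055, 0.002, -0.0]
contact_force: [0.1, 0.2, -0.4]
opening: 1.002
finger_force: 0.0
time: 36.15
eef_pos: [0.513, 0.3031, 0.3657]
tcp_rot: [0.999, 0.054, -0.002, 0.001]
contact_force: [0.7, 0.7, -0.1]
opening: 1.002
finger_force: 0.0
[[517.57782929 237.97755044]]
```

View pics/wrist11.png

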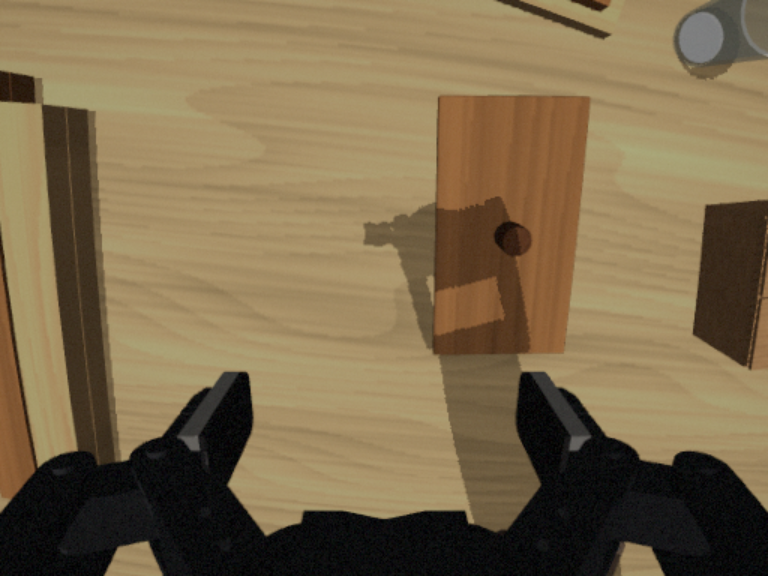

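The lid sits on the tub with its knob at (513,238), as predicted. I'll clear the arm and compare with the first lid measurement, using the same camera and mask.

```bash
echo '[[-0.05, -0.06, 0, 0, 0, 0, 1], [-0.1, -0.12, 0, 0, 0, 0, 1], [-0.15, -0.18, 0, 0, 0, 0, 1], [-0.15, -0.24, 0, 0, 0, 0, 1], [-0.15, -0.28, 0, 0, 0, 0, 1], [-0.15, -0.28, 0, 0, 0, 0, 1], [-0.15, -0.28, 0, 0, 0, 0, 1]]' | python3 inch.py; python3 -c "
from h import *
c=cam('top'); r,cs=lid_top(c,.074,(80,140,210,320),hmax=18); print(r)
save(c,'top12.png',scale=1.5)"
```

```text
time: 37.08
eef_pos: [0.3338, 0.5657, 0.3662]
tcp_rot: [0.998, 0.055, -0.001, 0.001]
contact_force: [0.5, 0.2, -0.6]
opening: 0.998
finger_force: 0.0
((524.3985595703125, 178.22410583496094), (252.6997528076172, 153.53781127929688), 6.722711563110352)
```

View pics/top12.png

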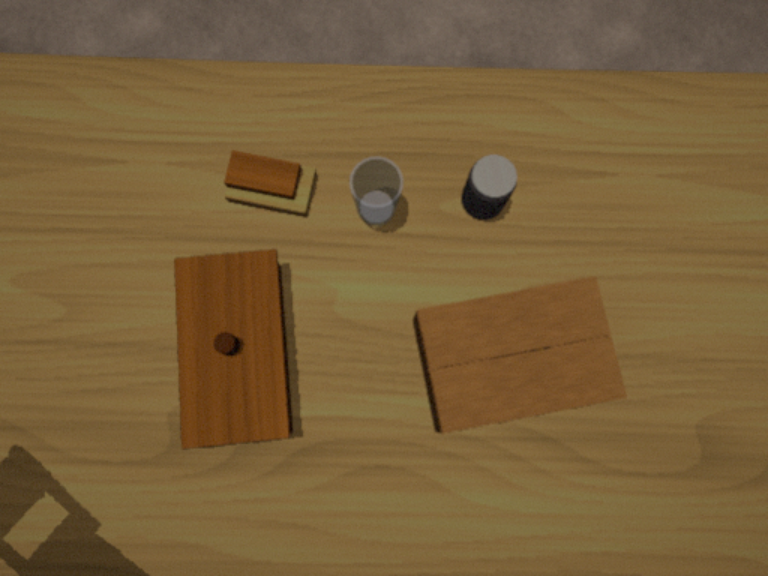

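Lid corners are now (175,258), (277,250), (290,437) and (182,447), within about 2–3 px of the original lid-on view (roughly 3 mm). The carton is closed and the bystanders are unmoved.

```bash
python3 -c "
from h import *
print(ctrl.sign_off())"
```

```text
the job is handed in; nothing more can be done
None
```

The job is handed in: both candle holders found in the tub are in the carton, which I closed short flaps first and then long, the lid is back on the emptied tub to within about 3 mm, and the glass, oil can and offcuts have not moved.

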